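# Dock the marinade box in the grill caddy and latch it

### The job

Put the green lidded box into the steel caddy's pocket, square and upright, gently press it down onto the sprung orange pad until the pad is fully down and the box sits flat on the pocket floor, then swing the red latch round over the box's lid as far as it goes. Leave the box latched in the caddy, and do not disturb the sauce dish or the skewers in their rack.

Things in the scene. Friction and masses are not known exactly. Their poses are not given: they have to be found in the camera images.
- box: Green lidded plastic box, about 0.4 kg, rigid, lid stays shut. Foot 110 (x) x 70 (y) mm; lid 114 x 74 mm, from 50 to 62 mm up; upright grip fin on the lid's middle, 56 mm long in x, 18 mm thick in y, from 62 to 90 mm up. Origin: centre of the underside, x along its length, z up. It fits the pocket either way round. Fully home its origin is 8 mm above the caddy's; standing on the raised pad, 18 mm.
- caddy: Steel caddy fixed on the table, base 150 (x) x 110 (y) x 8 mm, with a rectangular pocket 115 (x) x 75 (y) mm for the box's foot (2.5 mm play each side). Pocket floor 8 mm above the table, walls to 30 mm, flared lips above to 40 mm. Origin: centre of the underside, under the pocket's centre; x along the pocket's length towards the latch post, z up.
- pad (a joint): Orange sprung pad, 70 x 40 mm, in the middle of the pocket floor. Value in m: 0 = up (top 10 mm above the floor), 0.010 = fully down, level with the floor. Spring 4.5 N (up) to 6 N (down) with 3 N friction: the box's weight alone does not sink it, it takes about 2 to 6 N more on the box; once fully down it stays down under the box's weight.
- latch (a joint): Red turn latch: flat bar 14 mm wide, 6 mm thick, underside 74 mm above the table, 4 mm over the lid of a box fully home (it hits the lid of one that is not). Value in rad, counter-clockwise from above: 0 = open, 42 mm arm along the caddy's +y, 55 mm tail along -y; 1.57 = closed, at its stop, arm along -x over the lid's end, tail along +x. Light friction, 1 N at the tail end; stays where left.
- latch_pin (a point): Top centre of the black upright pin on the end of the latch tail, 55 mm from the turning axis, 14 mm in diameter, standing from 80 to 111 mm above the table. Push it or pinch it from above to swing the latch.
- latch_post (a point): The latch's vertical turning axis, on the 14 mm steel post outside the pocket at caddy x = +80, y = 0 mm, at the height of the bar's underside, 74 mm above the table.
- dish: White porcelain sauce dish, 90 mm across, 28 mm high, loose. Origin: centre of the underside. Leave it alone.
- rack: Stainless skewer rack fixed on the table, 120 x 150 mm, 56 mm high, with four slots. Origin: centre of the underside. Keep clear of it.
- skewer1: Metal skewer no. 1 of four, flat, 266 mm long, up to 11 mm wide and 5 mm thick, lying along x in the rack's slots 36 mm above the table. Loose; leave it alone. Origin: on its underside, near its middle.
- skewer2: Metal skewer no. 2 of four, flat, 266 mm long, up to 11 mm wide and 5 mm thick, lying along x in the rack's slots 36 mm above the table. Loose; leave it alone. Origin: on its underside, near its middle.
- skewer3: Metal skewer no. 3 of four, flat, 266 mm long, up to 11 mm wide and 5 mm thick, lying along x in the rack's slots 36 mm above the table. Loose; leave it alone. Origin: on its underside, near its middle.
- skewer4: Metal skewer no. 4 of four, flat, 266 mm long, up to 11 mm wide and 5 mm thick, lying along x in the rack's slots 36 mm above the table. Loose; leave it alone. Origin: on its underside, near its middle.
Things that resemble listed ones, but are neither listed nor needed, are in the scene too. What is shaped like the box but blue or yellow is not meant.

How it is judged:
By the outcome, as a careful person would: the job done as asked, in the order asked, and still so for the second after the job is handed in, with the robot touching nothing.
It also fails if it takes over 58 s, if anything falls off the work surface, if the arm or the gripper's body presses on something with over 40 N, if the wrist force passes 120 N, or if a joint passes its speed limit or range.

### The arm

A 6-joint arm with a two-finger parallel gripper is mounted at the origin on the work surface. World frame = base frame: x ahead of the robot, y to its left, z up, the work surface at z = 0. Lengths are in m, angles in degrees, forces in N, time in s.
With the tool pointing down it reaches from about 0.25 to 0.725 m from the base axis. Payload 9.7 kg.
Tool frame: the origin (TCP) lies between the finger pads; the fingertips stand 19 mm ahead of it and the grasp point (between the pads) is the TCP; z points along the fingers, y is the line along which they close (so a half turn about z gives the same grasp; the last joint's range is limited). The gripper opens to 85 mm and grips with 20 to 120 N. Pads are 22 mm wide; open, the fingers measure 114 mm over their backs; the gripper's body (76 mm by 85 mm) begins 54 mm behind the grasp point. The pads swing forward as they close: fully open they stand 13 mm farther back than shut.
Start: joints at [-73.74, 4.979, 10.078, 95.1, 0, 90], TCP at [0.154, -0.528, 0.25] pointing down, gripper open.
Joint ranges: [-179.16, 179.16], [-48.56, 103.87], [-65.8, 70.77], [-126.05, 130.52], [-82.76, 87.17], [-180, 180]. Speed limits (degrees/s): [127.2, 127.2, 147.25, 180, 180, 180].

### API

Orientations are given as [roll, pitch, yaw] about the fixed x, y, z axes, in that order (R = Rz(yaw) Ry(pitch) Rx(roll)).
In Python, from workcell import bot gives the robot as it stands. The module is installed in compiled form; this text tells all that it offers.
- The arm moves only by the shell command python3 -m crank 'ROWS' [OPENING] [FORCE]. ROWS is JSON, a list that holds one entry, the list of rows, each a list of 6 numbers: the shift along the world's x, y, z as a fraction of full scale, then the turn, a rotation vector about the world's x, y, z as a fraction of full scale. In form: [[[x, y, z, wx, wy, wz], ...]]. A call has 1 to 20 rows; each row shifts and turns the commanded pose from where the row before left it; what a row does not reach is not made up. Full scale, the value 1, is 20 mm for a shift and 0.12 rad for a turn. A row lasts 1/12 s, in which the tool goes at most 41.7 mm and 7.16 degrees, less where a joint would pass 70% of its speed; a pose out of reach is approached as far as the arm can. A call with a number of a shift or a turn outside -1 to 1 is refused whole. A call with a gripper value outside its range is refused whole. OPENING is the opening, from 0 (shut) to 1 (fully open), set as the call begins (- or left out, the last holds). The fingers move at their own pace and stop on an object; FORCE is the grip in N (left out, the last holds). Time passes only in rows, so rows that do not move let the fingers close. It gives the time, the measured TCP pose, the force, the opening and the grip force at its end, in the units of the state.
- bot.get_obs(): the state, without advancing time (a new reading comes with each control period).
- bot.camera(name): name is "scene" or "top" or "wrist"; returns the picture (384x512x3 uint8, red, green, blue); there is no depth.
- bot.camera_model(name): a dict with "vertical_fov" (degrees; the focal length in pixels is half the picture's height over the tangent of half this angle, whatever the lens; pixels are square), "cx", "cy" (the principal point, pixels), "k1" (the pictures are not rectified: a ray, as slopes to the right and down, at radius r is drawn at 1 + k1 r^2 times it, then the intrinsics apply), "R" (3x3) and "t" (3): a world point X has camera coordinates R X + t. Camera axes: x right, y down, z forward; pixel columns grow to the right and rows downward; lengths in m; the calibration is good to about 2 mm. A picture is of the moment at which its call begins: read the wrist's pose just before it. camera_model takes no time and is no camera call; for the wrist camera it gives the pose at the moment of the call.
- bot.job_done(): hands the job in; it is judged then, once.
The state is a dict: "time": time; "q": joint angles; "qd": joint speeds; "joint_efforts": joint torques, N m; "ee_pos": TCP position; "tcp_rot": TCP orientation; "wrist_force": force on the tool from outside, world axes, zero at the start; "torque": the same for the moment, N m; "opening": finger opening in m; "grasp_force": force on a finger pad.
Only numpy, scipy, OpenCV 4.12 (cv2) and the standard library are available. Lean on these libraries where they do the work, as an engineer would, in place of code of your own. Each camera call takes 0.05 s, during which the arm holds its last target. There are 200 camera calls.

## Working session

There is one attempt and no reset: what is moved stays moved. The work goes in short steps, Python scripts to look and compute and a shell command to move; the robot and the scene stay as the last step left them, time stands still between calls to the robot, and variables do not carry over. Pictures are saved under pics/ and viewed, at most 10 in all, crops included, and the job is handed in when it is done.

```bash
mkdir -p pics
python3 - <<'E'
from workcell import bot
import cv2,json
o=bot.get_obs();print(o)
for n in("scene","top"):
    im=bot.camera(n);cv2.imwrite(f"pics/{n}0.png",im[:,:,::-1]);m=bot.camera_model(n);print(n,m)
a=cv2.imread("pics/scene0.png");b=cv2.imread("pics/top0.png")
E
```

```text
{'time': 0.0, 'q': array([-7.37376538e+01,  5.01056647e+00,  1.00326705e+01,  9.51003299e+01,
       -1.27122344e-04,  9.00021613e+01]), 'qd': array([-0.04807922,  0.04740017, -0.05071741,  0.01879388, -0.00065948,
        0.00720906]), 'joint_efforts': array([-6.57541641e-04, -5.20393932e+01,  4.64794886e+01,  1.63213816e-02,
       -1.79579052e-05,  3.19165827e-05]), 'ee_pos': array([ 0.15395735, -0.5277825 ,  0.24957221]), 'tcp_rot': array([-1.79921774e+02,  1.30073020e-04,  1.62601851e+01]), 'wrist_force': array([ 0.4546746 , -0.15800812, -0.52661351]), 'torque': array([0.02597486, 0.01773968, 0.01911644]), 'grasp_force': 0.0, 'opening': 0.08517012610842277}
scene {'vertical_fov': 46.49368829412882, 'cx': 259.271312655742, 'cy': 188.00424890419654, 'k1': -0.10452935992950146, 'R': array([[ 0.88594428,  0.46376811, -0.00467627],
       [ 0.37905236, -0.72984661, -0.56889651],
       [-0.26724902,  0.50223806, -0.82239583]]), 't': array([-0.41617686, -0.21654545,  1.47360664])}
top {'vertical_fov': 53.11009391307185, 'cx': 258.46352957253737, 'cy': 188.97524600429003, 'k1': -0.027409200977645442, 'R': array([[ 0.00953202, -0.99993822,  0.00571791],
       [-0.99562209, -0.01002228, -0.09293123],
       [ 0.0929828 , -0.00480705, -0.99565611]]), 't': array([-0.08858989,  0.51007638,  1.12601953])}
```

View pics/top0.png

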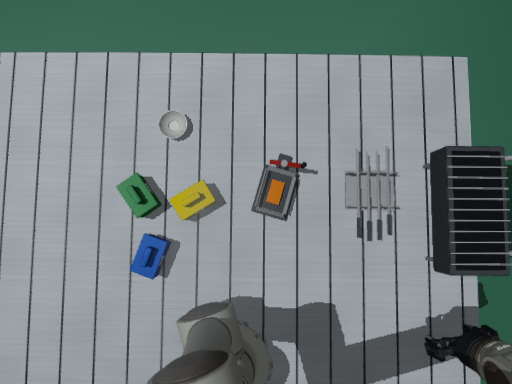

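View pics/scene0.png

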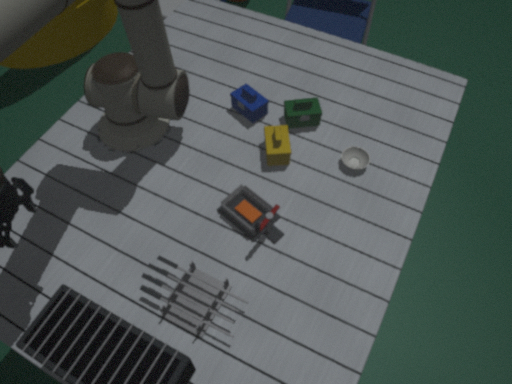

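The top view shows three box-shaped candidates: green (138,195), yellow (192,200) and blue (150,256). The green one is the box I want. The caddy with its orange pad is at (276,191), with the red latch at (288,163), the dish at (174,125) and the rack at (370,190). Next I'll measure these and check the choice in a close crop.

```bash
cat > h.py <<'E'
import numpy as np,cv2
from workcell import bot
def K(m):
    f=192/np.tan(np.radians(m["vertical_fov"]/2));return np.array([[f,0,m["cx"]],[0,f,m["cy"]],[0,0,1.]])
def dist(m): return np.array([m["k1"],0,0,0,0.])
def proj(m,X):
    X=np.atleast_2d(np.asarray(X,float));return cv2.projectPoints(X,cv2.Rodrigues(m["R"])[0],m["t"],K(m),dist(m))[0][:,0]
def ray(m,px):
    p=cv2.undistortPointsIter(np.array(px,float).reshape(-1,1,2),K(m),dist(m),None,None,(3,100,1e-10))[:,0]
    R=np.array(m["R"]);d=np.c_[p,np.ones(len(p))]@R;return -R.T@m["t"],d
def at(m,px,z):
    c,d=ray(m,px);return c+d*((z-c[2])/d[:,2])[:,None]
def seg(im,lo,hi,roi):
    h=cv2.cvtColor(im,cv2.COLOR_RGB2HSV);k=cv2.inRange(h,np.array(lo),np.array(hi));x0,y0,x1,y1=roi
    q=np.zeros_like(k);q[y0:y1,x0:x1]=k[y0:y1,x0:x1]
    n,l,s,_=cv2.connectedComponentsWithStats(q);i=1+np.argmax(s[1:,4]);return (l==i).astype(np.uint8)
def rect(m,mask,z):
    px=np.argwhere(mask)[:,::-1].astype(float)
    c=max(cv2.findContours(mask,0,1)[0],key=len)
    W=at(m,cv2.convexHull(c)[:,0],z)[:,:2].astype(np.float32)
    r=cv2.minAreaRect(W*1000);return r,at(m,px.mean(0)[None],z)[0]
E
python3 - <<'E'
from h import *
t=cv2.imread("pics/top0.png")[:,:,::-1].copy();m=bot.camera_model("top")
for n,lo,hi,roi,z in(("box",(45,90,30),(75,255,255),(110,165,168,225),.062),("pad",(5,150,100),(20,255,255),(250,165,305,220),.018),("latch",(0,140,60),(4,255,255),(260,150,315,175),.08)):
    k=seg(t,lo,hi,roi);print(n,k.sum(),*rect(m,k,z))
a=cv2.resize(t[165:225,100:180],None,fx=5,fy=5,interpolation=2);b=cv2.resize(t[150:225,240:320],None,fx=5,fy=5,interpolation=2)
c=np.zeros((375,800,3),np.uint8);c[:300,:400]=a;c[:,400:]=b;cv2.imwrite("pics/crop1.png",c[:,:,::-1])
E
```

```text
box 1073 ((485.42364501953125, 263.0343322753906), (119.59068298339844, 79.87173461914062), 35.734458923339844) [0.48465022 0.2635907  0.062     ]
pad 311 ((504.1773376464844, -133.339111328125), (39.98558807373047, 70.05098724365234), 73.83335876464844) [ 0.50406642 -0.13334903  0.018     ]
latch 58 ((576.8272094726562, -184.48184204101562), (39.52467727661133, 12.230347633361816), 83.41471099853516) [ 0.57677953 -0.18426831  0.08      ]
```

View pics/crop1.png

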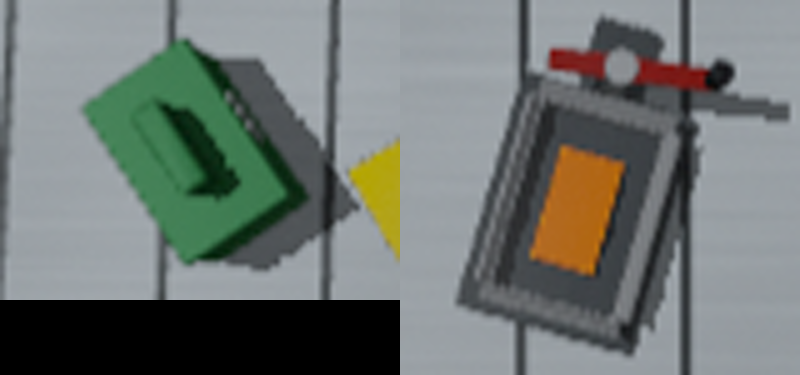

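The crop confirms the green box (195,155), its yaw about 35.7°. The caddy's pad is at (577,210), with yaw about -16.2°. The latch is already about 10° off open, and its pin is at (720,75). I'll go over the caddy first, since it's on the way, and take a close wrist look.

```bash
python3 -m crank '[[[0.87,0.99,0,0,0,-0.236],[0.87,0.99,0,0,0,-0.236],[0.87,0.99,0,0,0,-0.236],[0.87,0.99,0,0,0,-0.236],[0.87,0.99,0,0,0,-0.236],[0.87,0.99,0,0,0,-0.236],[0.87,0.99,0,0,0,-0.236],[0.87,0.99,0,0,0,-0.236],[0.87,0.99,0,0,0,-0.236],[0.87,0.99,0,0,0,-0.236],[0.87,0.99,0,0,0,-0.236],[0.87,0.99,0,0,0,-0.236],[0.87,0.99,0,0,0,-0.236],[0.87,0.99,0,0,0,-0.236],[0.87,0.99,0,0,0,-0.236],[0.87,0.99,0,0,0,-0.236],[0.87,0.99,0,0,0,-0.236],[0.87,0.99,0,0,0,-0.236],[0.87,0.99,0,0,0,-0.236],[0,0,0,0,0,-0.236]]]'
python3 - <<'E'
from h import *
o=bot.get_obs();m=bot.camera_model("wrist");im=bot.camera("wrist");cv2.imwrite("pics/w1.png",im[:,:,::-1]);import pickle
pickle.dump((m,im),open("w1.pkl","wb"));print(o["ee_pos"],o["tcp_rot"],o["qd"].max(),-np.array(m["R"]).T@m["t"])
E
```

```text
time: 1.77
ee_pos: [0.4866, -0.149, 0.2494]
tcp_rot: [-179.9, 0.0, -16.1]
wrist_force: [0.9, 0.2, 0.2]
opening: 0.0854
grasp_force: 0.0
[ 0.48659246 -0.14900846  0.24941269] [-1.79943734e+02  4.29341811e-02 -1.61079982e+01] 15.176755907580315 [ 0.5546492  -0.16911434  0.3738394 ]
```

View pics/w1.png

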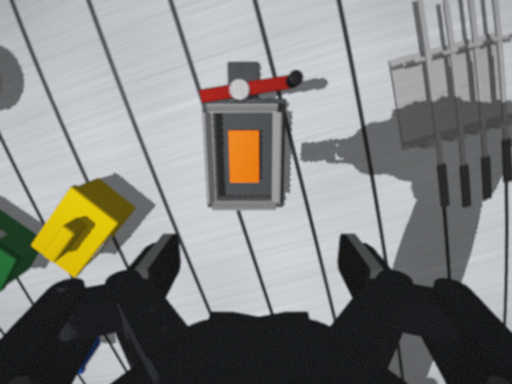

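The wrist view shows the caddy's pad at (244,157), the post top at (240,90), the pin at (295,78) and part of the green box at (5,245). I'll measure these now.

Run:
```python
from h import *
import pickle
m,im=pickle.load(open("w1.pkl","rb"))
k=seg(im,(5,150,100),(20,255,255),(200,120,290,190),);r,c=rect(m,k,.018);print("pad",r,c)
k=seg(im,(0,140,60),(4,255,255),(195,65,305,110));r=rect(m,k,.08)[0];print("latch part",r)
g=cv2.cvtColor(im,cv2.COLOR_RGB2GRAY);k=(g<45).astype(np.uint8)
q=np.zeros_like(k);q[68:92,284:306]=k[68:92,284:306];px=np.argwhere(q)[:,::-1];print("pin px",px.mean(0),len(px),at(m,px.mean(0)[None],.10),at(m,[[297,77]],.111),"post",at(m,[[240,89]],.083))
print("post from pad",)
# scene+top pad corners via outer lip
```

```text
pad ((506.327392578125, -134.08010864257812), (40.820980072021484, 69.82272338867188), 73.83383178710938) [ 0.50742284 -0.13470175  0.018     ]
latch part ((579.10546875, -186.686279296875), (41.047508239746094, 13.592330932617188), 82.93415832519531)
pin px [293.78676471  79.57352941] 136 [[ 0.57533017 -0.20997946  0.1       ]] [[ 0.57586081 -0.2117392   0.111     ]] post [[ 0.58305909 -0.15725225  0.083     ]]
post from pad
```

```bash
python3 -m crank '[[[0,1,0,0,0,0.37],[0,1,0,0,0,0.37],[0,1,0,0,0,0.37],[0,1,0,0,0,0.37],[0,1,0,0,0,0.37],[0,1,0,0,0,0.37],[0,1,0,0,0,0.37],[0,1,0,0,0,0.37],[0,1,0,0,0,0.37],[0,1,0,0,0,0.37],[0,1,0,0,0,0.37],[0,1,0,0,0,0.37],[0,1,0,0,0,0.37],[0,1,0,0,0,0.37],[0,1,0,0,0,0.37],[0,1,0,0,0,0.37],[0,1,0,0,0,0.37],[0,1,0,0,0,0.37],[0,1,0,0,0,0.37],[0,0.5,0,0,0,0.37]]]' 0.7
python3 - <<'E'
from h import *
o=bot.get_obs();m=bot.camera_model("wrist");im=bot.camera("wrist");cv2.imwrite("pics/w2.png",im[:,:,::-1]);import pickle
pickle.dump((m,im),open("w2.pkl","wb"));print(o["ee_pos"],o["tcp_rot"],o["qd"].max())
E
```

```text
time: 3.48
ee_pos: [0.4844, 0.2395, 0.2498]
tcp_rot: [-180.0, 0.0, 34.9]
wrist_force: [-0.0, -0.1, 0.9]
opening: 0.0599
grasp_force: 0.0
[0.48442747 0.23946645 0.24984455] [-1.79977855e+02  2.90924963e-02  3.48849722e+01] 10.275027992222569
```

View pics/w2.png

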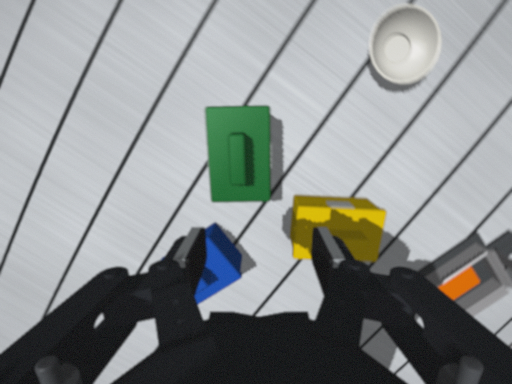

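The lid of the green box is at (239,153), its fin at (238,160), and the yellow box (340,228) is clear of the fingers' span. I'll measure the lid.

Run:
```python
from h import *
import pickle
m,im=pickle.load(open("w2.pkl","rb"))
k=seg(im,(45,90,30),(80,255,255),(190,90,285,215));r,c=rect(m,k,.062);print("box",r,c)
k=seg(im,(5,150,100),(20,255,255),(420,250,500,310));r,c=rect(m,k,.018);print("pad",r,c)
o=bot.get_obs();print(o["ee_pos"],o["tcp_rot"])
```

```text
box ((489.6121520996094, 270.296142578125), (112.19200897216797, 71.60090637207031), 36.17966842651367) [0.49275819 0.27228656 0.062     ]
pad ((512.5003051757812, -135.21859741210938), (40.046329498291016, 62.40635299682617), 71.69477844238281) [ 0.5143011  -0.13488811  0.018     ]
[0.48441504 0.24014682 0.24963569] [-1.79963656e+02  3.37572013e-02  3.50998556e+01]
```

```bash
python3 -m crank '[[[0,0.4,-1,0,0,0.08],[0,0.4,-1,0,0,0.08],[0,0,-1,0,0,0],[0,0,-0.5,0,0,0],[0,0,0,0,0,0],[0,0,0,0,0,0],[0,0,0,0,0,0]]]'
python3 - <<'E'
from h import *
o=bot.get_obs();m=bot.camera_model("wrist");im=bot.camera("wrist");cv2.imwrite("pics/w3.png",im[:,:,::-1])
print(o["ee_pos"],o["tcp_rot"],o["qd"].max())
k=seg(im,(45,90,20),(80,255,255),(100,60,400,350));print(rect(m,k,.062),k.sum())
t=bot.camera("top");mt=bot.camera_model("top")
E
```

```text
time: 4.12
ee_pos: [0.485, 0.2539, 0.1816]
tcp_rot: [180.0, -0.1, 35.7]
wrist_force: [-0.2, 0.4, 0.1]
opening: 0.0598
grasp_force: 0.0
[0.48504015 0.25388749 0.18164655] [ 1.79984513e+02 -8.60106160e-02  3.57425927e+01] 0.5821360506047772
(((490.474365234375, 269.222412109375), (112.96073913574219, 72.90620422363281), 36.018428802490234), array([0.49400812, 0.27210259, 0.062     ])) 8866
```

View pics/w3.png

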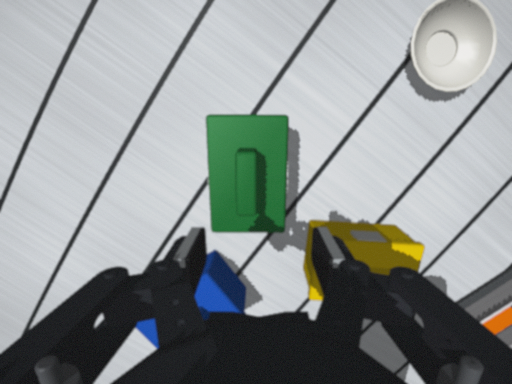

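```bash
python3 -m crank '[[[0.22,0.77,0,0,0,0.04],[0,0,0,0,0,0],[0,0,-1,0,0,0],[0,0,-1,0,0,0],[0,0,-1,0,0,0],[0,0,-1,0,0,0],[0,0,-0.5,0,0,0],[0,0,-0.25,0,0,0],[0,0,0,0,0,0],[0,0,0,0,0,0],[0,0,0,0,0,0]]]' 0.7
python3 -m crank '[[[0,0,0,0,0,0],[0,0,0,0,0,0],[0,0,0,0,0,0],[0,0,0,0,0,0],[0,0,0,0,0,0],[0,0,0,0,0,0],[0,0,0,0,0,0],[0,0,0,0,0,0],[0,0,0,0,0,0]]]' 0 60
```

```text
time: 5.13
ee_pos: [0.4896, 0.2699, 0.0868]
tcp_rot: [180.0, -0.1, 36.1]
wrist_force: [0.8, -1.2, -0.2]
opening: 0.0597
grasp_force: 0.0
time: 5.88
ee_pos: [0.4891, 0.2699, 0.0859]
tcp_rot: [-180.0, -0.1, 36.1]
wrist_force: [-2.0, 1.9, 5.8]
opening: 0.0171
grasp_force: 60.1
```

```bash
python3 -m crank '[[[0,0,0.5,0,0,0],[0,0,1,0,0,0],[0,0,1,0,0,0],[0,0,1,0,0,0],[0,0,1,0,0,0],[0,0,1,0,0,0],[0,0,0.75,0,0,0],[0,0,0,0,0,0]]]'
python3 -m crank '[[[-0.235,-0.98,0,0,0,-0.4],[-0.235,-0.98,0,0,0,-0.4],[-0.235,-0.98,0,0,0,-0.4],[-0.235,-0.98,0,0,0,-0.4],[-0.235,-0.98,0,0,0,-0.4],[-0.235,-0.98,0,0,0,-0.4],[-0.235,-0.98,0,0,0,-0.4],[-0.235,-0.98,0,0,0,-0.4],[-0.235,-0.98,0,0,0,-0.4],[-0.235,-0.98,0,0,0,-0.4],[-0.235,-0.98,0,0,0,-0.4],[-0.235,-0.98,0,0,0,-0.4],[-0.235,-0.98,0,0,0,-0.4],[-0.235,-0.98,0,0,0,-0.4],[-0.235,-0.98,0,0,0,-0.4],[-0.235,-0.98,0,0,0,-0.4],[-0.235,-0.98,0,0,0,-0.4],[-0.235,-0.98,0,0,0,-0.4],[-0.235,-0.98,0,0,0,-0.4],[0,0,0,0,0,0]]]'
python3 -m crank '[[[0,0,0,0,0,0],[0,0,0,0,0,0],[0,0,0,0,0,0],[0,0,0,0,0,0]]]'
python3 - <<'E'
from h import *
o=bot.get_obs();m=bot.camera_model("wrist");im=bot.camera("wrist");cv2.imwrite("pics/w4.png",im[:,:,::-1]);import pickle
pickle.dump((m,im),open("w4.pkl","wb"));print(o["ee_pos"],o["tcp_rot"],o["qd"].max())
k=seg(im,(5,150,100),(20,255,255),(100,0,400,250));print("pad",rect(m,k,.018))
k=seg(im,(45,90,20),(80,255,255),(100,60,400,384));c=max(cv2.findContours(k,0,1)[0],key=len);print(cv2.boundingRect(c))
z=o["ee_pos"][2]-.0859+.062;print(z,rect(m,k,z))
E
```

```text
time: 6.55
ee_pos: [0.4897, 0.2698, 0.2134]
tcp_rot: [180.0, -0.2, 36.1]
wrist_force: [0.1, -0.1, -3.5]
opening: 0.0169
grasp_force: 59.2
time: 8.22
ee_pos: [0.3995, -0.1132, 0.209]
tcp_rot: [-179.7, 0.1, -15.9]
wrist_force: [0.0, -0.4, -3.6]
opening: 0.0169
grasp_force: 59.7
time: 8.55
ee_pos: [0.4007, -0.1103, 0.21]
tcp_rot: [-179.6, 0.0, -15.5]
wrist_force: [-0.3, 0.1, -3.2]
opening: 0.0167
grasp_force: 59.7
[ 0.40070164 -0.11026684  0.21001577] [-1.79649668e+02  2.49584709e-02 -1.55360877e+01] 0.26943667708985775
pad (((506.54119873046875, -133.89688110351562), (40.69242858886719, 70.279296875), 73.79530334472656), array([ 0.50755297, -0.13410804,  0.018     ]))
(194, 135, 132, 175)
0.1861157662259705 (((402.97509765625, -111.28509521484375), (72.29969024658203, 114.14875793457031), 74.1572265625), array([ 0.42037755, -0.11594032,  0.18611577]))
```

View pics/w4.png

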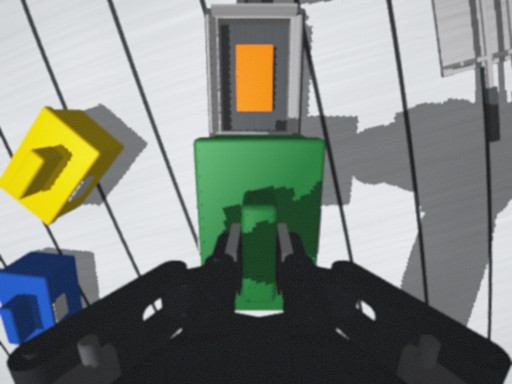

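The box is held square in the fingers (lid front edge at row 137), and the pad at (254,78) agrees with the earlier measurement. I'll move over the pocket.

```bash
python3 - <<'E'
from h import *
import pickle
m,im=pickle.load(open("w4.pkl","rb"));print(im[130:146,225,1],im[130:146,300,1],im[130:146,225,0])
for r in(135,137,139):
    p=at(m,[[259,r]],.186)[0]; d=p[:2]-[.4007,-.1103];print(r,d@[.963,-.27])
E
python3 -m crank '[[[0.87,-0.195,0,-0.05,0.014,-0.03],[0.87,-0.195,0,0,0,-0.02],[0.87,-0.195,0,0,0,-0.02],[0.87,-0.195,0,0,0,0],[0.87,-0.195,0,0,0,0],[0.87,-0.195,0,0,0,0],[0,0,-0.5,0,0,0],[0,0,-0.5,0,0,0],[0,0,-0.5,0,0,0],[0,0,0,0,0,0],[0,0,0,0,0,0],[0,0,0,0,0,0],[0,0,0,0,0,0]]]'
python3 -c "
from h import *
o=bot.get_obs();print(o['ee_pos'],o['tcp_rot'])"
```

```text
[ 80 117 151 150 118  85  71  72  86 101 123 140 156 169 171 172] [ 87  84  87  90  85  75  67  68  76  92 110 122 127 134 138 139] [ 79 117 151 146 107  62  36  35  37  38  53  66  79  90  89  88]
135 0.05939617121656297
137 0.05831857114076301
139 0.057237085211052516
time: 9.68
ee_pos: [0.5033, -0.1402, 0.1811]
tcp_rot: [-179.7, -0.1, -15.6]
wrist_force: [0.0, 0.7, -4.3]
opening: 0.0166
grasp_force: 59.6
[ 0.50330313 -0.14024116  0.18106866] [-1.79748371e+02 -6.90995741e-02 -1.56406445e+01]
```

```bash
python3 -m crank '[[[0.145,0.32,0,-0.035,0.01,-0.08],[0,0,0,0,0,0],[0,0,-0.5,0,0,0],[0,0,-0.5,0,0,0],[0,0,-0.5,0,0,0],[0,0,-0.2,0,0,0],[0,0,0,0,0,0],[0,0,0,0,0,0],[0,0,0,0,0,0],[0,0,0,0,0,0]]]'
python3 -c "
from h import *
o=bot.get_obs();print(o['ee_pos'],o['tcp_rot'])"
```

```text
time: 10.52
ee_pos: [0.5047, -0.1404, 0.1468]
tcp_rot: [-179.7, -0.0, -15.6]
wrist_force: [0.1, -0.3, -4.2]
opening: 0.0167
grasp_force: 59.7
[ 0.50467686 -0.14038956  0.14681238] [-1.79713008e+02 -4.78406185e-02 -1.56357117e+01]
```

```bash
cat > s.py <<'E'
from h import *
np.set_printoptions(precision=4,suppress=True)
o=bot.get_obs();print(o['ee_pos'],o['tcp_rot'],o['q'],o['wrist_force'],o['torque'])
E
python3 s.py
python3 -m crank '[[[0,0.3,0,0,0,0],[0,0,0,0,0,0],[0,0,0,0,0,0]]]' >/dev/null; python3 s.py
python3 -m crank '[[[0,0,0,0,0,-0.1],[0,0,0,0,0,0],[0,0,0,0,0,0]]]' >/dev/null; python3 s.py
```

```text
[ 0.5047 -0.1404  0.1468] [-179.713    -0.0478  -15.6357] [-15.6911   0.5388  -5.9734  83.4402   0.287  179.9446] [ 0.0827 -0.3481 -4.1793] [-0.0664  0.0063  0.0186]
[ 0.5037 -0.137   0.1465] [-179.5863   -0.0212  -15.3701] [-15.4276   0.3162  -6.2281  83.4349   0.4137 179.9424] [-0.2541 -0.1499 -5.3436] [-0.0457  0.0096 -0.0082]
[ 0.5027 -0.1405  0.1463] [-179.4545   -0.0042  -15.8368] [-15.8936   0.3331  -6.2354  83.4279   0.5455 179.9432] [ 0.8718  0.6631 -4.9673] [0.0132 0.0303 0.0068]
```

Joint 6 is at its 180° limit, because yaw = q1 - q6 + 180. The box fits either way round, so I'll raise it and turn it half round. I'll also move past the caddy so the wrist camera can check box and pocket together.

```bash
python3 -m crank '[[[0,0,1,0,0,0],[0,0,1,0,0,0],[0,0,1,0,0,0.5],[0.3,-0.07,1,0,0,1],[0.3,-0.07,0.3,0,0,1],[0.3,-0.07,0,0,0,1],[0.3,-0.07,0,0,0,1],[0.3,-0.07,0,0,0,1],[0.3,-0.07,0,0,0,1],[0.3,-0.07,0,0,0,1],[0.3,-0.07,0,0,0,1],[0.3,-0.07,0,0,0,1],[0.3,-0.07,0,0,0,1],[0.3,-0.07,0,0,0,1],[0.3,-0.07,0,0,0,1],[0.3,-0.07,0,0,0,1],[0.3,-0.07,0,0,0,1],[0.3,-0.07,0,0,0,1],[0.3,-0.07,0,0,0,1],[0.3,-0.07,0,0,0,1]]]' >/dev/null; python3 s.py
python3 -m crank '[[[0.3,-0.07,0,0,0,1],[0,0,0,0,0,1],[0,0,0,0,0,1],[0,0,0,0,0,1],[0,0,0,0,0,1],[0,0,0,0,0,1],[0,0,0,0,0,1],[0,0,0,0,0,1],[0,0,0,0,0,0.6],[0,0,0,0,0,0],[0,0,0,0,0,0],[0,0,0,0,0,0]]]' >/dev/null; python3 s.py
```

```text
[ 0.6051 -0.1642  0.2321] [-179.4377   -0.0095  104.8461] [-15.0678  16.0889  20.8127  95.2159  -0.2722  60.0872] [ 0.0406 -1.1725 -5.7277] [-0.0327 -0.0494  0.0022]
[ 0.6108 -0.1655  0.2322] [-179.4538   -0.0071  163.4873] [-14.9305  16.4576  21.2797  94.8444  -0.5458   1.5823] [ 0.0212  0.3377 -5.0465] [ 0.0851 -0.0556  0.0395]
```

```bash
python3 -m crank '[[[0,0,0,0.077,-0.023,0.045],[0,0,0,0,0,0],[0,0,0,0,0,0]]]' >/dev/null; python3 s.py
python3 - <<'E'
from h import *
o=bot.get_obs();m=bot.camera_model("wrist");im=bot.camera("wrist");cv2.imwrite("pics/w5.png",im[:,:,::-1])
p=o["ee_pos"]
h=cv2.cvtColor(im,cv2.COLOR_RGB2HSV)
k=seg(im,(5,150,100),(20,255,255),(100,0,400,250));print("pad",rect(m,k,.018))
k=seg(im,(45,90,20),(80,255,255),(100,60,400,384));z=p[2]-.0859+.062;print("lid",rect(m,k,z))
print(im[125:160,225,1])
for r in(135,137,139,141,143):
    print(r,(at(m,[[259,r]],z)[0]-p)[:2]@[-.96,.28])
E
```

```text
[ 0.6107 -0.1656  0.2323] [179.9892   0.0047 163.9001] [-15.1747  16.4308  21.2577  94.822    0.0107   0.9251] [-1.1531  0.92   -4.0044] [0.0102 0.0092 0.0116]
pad (((506.4381103515625, -134.29396057128906), (40.641937255859375, 70.83979797363281), 74.71451568603516), array([ 0.50537696, -0.13363001,  0.018     ]))
lid (((609.8938598632812, -166.06390380859375), (71.98306274414062, 114.76740264892578), 73.32867431640625), array([ 0.59244942, -0.16070869,  0.20837029]))
[185 184 186 183 170 146 130 120 110  90  75  76  74  88 105 115 118 124
 134 138 141 140 138 140 138 140 139 138 140 139 140 141 140 139 140]
135 0.05766728677930153
137 0.05659077118382041
139 0.05551040781575495
141 0.05442615567948445
143 0.05333797339440053
```

View pics/w5.png

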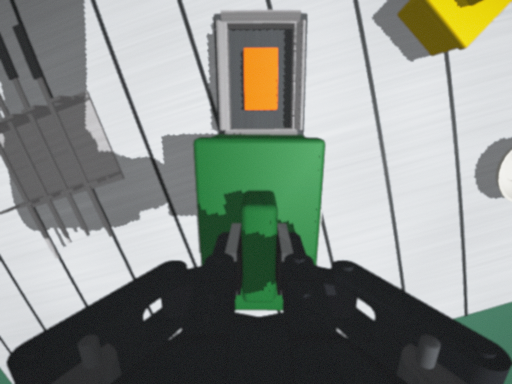

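The pad at (260,78) reads within 0.4 mm of the earlier views, and the lid is square in the grip. So the target TCP is (0.5065, -0.1341) at yaw 163.9.

```bash
python3 -m crank '[[[-0.87,0.26,0,0,0,0],[-0.87,0.26,0,0,0,0],[-0.87,0.26,0,0,0,0],[-0.87,0.26,0,0,0,0],[-0.87,0.26,-0.5,0,0,0],[-0.86,0.26,-1,0,0,0],[0,0,-1,0,0,0],[0,0,-1,0,0,0],[0,0,-0.5,0,0,0],[0,0,0,0,0,0],[0,0,0,0,0,0],[0,0,0,0,0,0]]]' >/dev/null; python3 s.py
```

```text
[ 0.5072 -0.1344  0.1536] [179.9959   0.0919 163.9443] [-14.8469   0.5775  -5.1892  84.1413   0.0022   1.2088] [-0.335  -0.2809 -3.7578] [ 0.0272 -0.0378 -0.0215]
```

```bash
python3 -m crank '[[[-0.035,0.015,-0.4,0,0,0],[0,0,-0.4,0,0,0],[0,0,-0.3,0,0,0],[0,0,-0.3,0,0,0],[0,0,0,0,0,0],[0,0,0,0,0,0]]]' >/dev/null; python3 s.py
python3 -m crank '[[[0,0,-0.2,0,0,0],[0,0,-0.2,0,0,0],[0,0,-0.2,0,0,0],[0,0,-0.1,0,0,0],[0,0,0,0,0,0],[0,0,0,0,0,0]]]' >/dev/null; python3 s.py
```

```text
[ 0.5056 -0.1339  0.1237] [179.9971  -0.0522 163.9508] [-14.8332   0.7302  -8.3278  80.9941   0.004    1.216 ] [-0.3097 -0.412  -3.8252] [-0.0159 -0.002   0.0098]
[ 0.5058 -0.1339  0.1102] [179.9951  -0.0069 163.9488] [-14.8347   0.9072  -9.6509  79.4487   0.005    1.2164] [ 0.0803 -0.3998 -5.1297] [ 0.0093 -0.0323 -0.0391]
```

```bash
python3 -m crank '[[[0.02,0,-0.1,0,0,0],[0,0,-0.1,0,0,0],[0,0,-0.1,0,0,0],[0,0,-0.1,0,0,0],[0,0,0,0,0,0],[0,0,0,0,0,0]]]' >/dev/null; python3 s.py
python3 -m crank '[[[0,0,-0.1,0,0,0],[0,0,-0.1,0,0,0],[0,0,0,0,0,0]]]' >/dev/null; python3 s.py
```

```text
[ 0.5063 -0.134   0.1024] [179.9974   0.0204 163.9493] [-14.8237   1.0826 -10.3412  78.5557   0.0021   1.227 ] [ 0.2636 -0.271  -2.5477] [-0.0355  0.0022  0.0472]
[ 0.5064 -0.134   0.0983] [179.9939   0.0331 163.9511] [-14.8213   1.1519 -10.7167  78.0981   0.0054   1.2276] [-0.113  -0.4388  0.2608] [0.0344 0.117  0.0406]
```

```bash
python3 -m crank '[[[0,0,-0.08,0,0,0],[0,0,-0.07,0,0,0],[0,0,0,0,0,0]]]' >/dev/null; python3 s.py
python3 -m crank '[[[0,0,-0.07,0,0,0],[0,0,-0.05,0,0,0],[0,0,0,0,0,0]]]' >/dev/null; python3 s.py
```

```text
[ 0.5064 -0.134   0.0952] [179.9951   0.0212 163.9533] [-14.822    1.2222 -10.9969  77.7596   0.0045   1.2248] [-0.3881 -0.3072  1.4628] [-0.0317  0.0947 -0.0193]
[ 0.5064 -0.134   0.0938] [179.9971   0.0635 163.9491] [-14.8234   1.2158 -11.1531  77.5675   0.0015   1.2275] [-3.6193  0.199  10.5805] [ 0.2572  0.7678 -0.0005]
```

```bash
python3 -m crank '[[[0,0,-0.04,0,0,0],[0,0,0,0,0,0],[0,0,0,0,0,0]]]' >/dev/null; python3 s.py
python3 -m crank '[[[0,0,0,0,0,0],[0,0,0,0,0,0],[0,0,0,0,0,0],[0,0,0,0,0,0],[0,0,0,0,0,0]]]' 0.4; python3 s.py
```

```text
[ 0.5064 -0.134   0.0938] [179.9954   0.0966 163.9507] [-14.8235   1.1862 -11.183   77.5341   0.0025   1.2258] [-6.751   1.105  17.2698] [0.361  1.3486 0.0011]
time: 17.9
ee_pos: [0.5061, -0.1339, 0.0916]
tcp_rot: [180.0, -0.0, 164.0]
wrist_force: [-0.0, 0.2, 0.0]
opening: 0.0339
grasp_force: 0.0
[ 0.5061 -0.1339  0.0916] [179.9962  -0.0326 163.9523] [-14.8227   1.3118 -11.2995  77.4212   0.0045   1.225 ] [-0.0498  0.2404  0.0375] [0.0306 0.026  0.0005]
```

The box is firmly on the floor. To be sure it's flat, I'll press once more on the fin's top with shut fingers, expecting contact at TCP z of about 0.117.

```bash
python3 -m crank '[[[0,0,0.5,0,0,0],[0,0,0.9,0,0,0],[0,0,0.9,0,0,0],[0,0,0,0,0,0]]]' >/dev/null; python3 s.py
python3 -m crank '[[[0,0,0,0,0,0],[0,0,0,0,0,0],[0,0,0,0,0,0],[0,0,0,0,0,0],[0,0,0,0,0,0],[0,0,-0.3,0,0,0],[0,0,-0.3,0,0,0],[0,0,0,0,0,0],[0,0,0,0,0,0]]]' 0; python3 s.py
```

```text
[ 0.5076 -0.1343  0.1423] [179.9903   0.2905 163.9521] [-14.8217   0.5016  -6.5106  82.6972   0.0035   1.2262] [ 1.0871 -0.6387  0.6692] [-0.0165  0.0256  0.0273]
time: 18.98
ee_pos: [0.5059, -0.1338, 0.1253]
tcp_rot: [180.0, -0.1, 163.9]
wrist_force: [0.5, -0.0, -0.0]
opening: -0.0001
grasp_force: 0.0
[ 0.5059 -0.1338  0.1253] [179.9967  -0.0707 163.9492] [-14.8233   0.7665  -8.1226  81.1816   0.0048   1.2275] [ 0.4957 -0.0224 -0.0072] [ 0.0117 -0.065   0.0148]
```

```bash
python3 -m crank '[[[0,0,-0.12,0,0,0],[0,0,-0.12,0,0,0],[0,0,-0.1,0,0,0],[0,0,0,0,0,0],[0,0,0,0,0,0]]]' >/dev/null; python3 s.py
python3 -m crank '[[[0,0,-0.06,0,0,0],[0,0,-0.04,0,0,0],[0,0,0,0,0,0],[0,0,0,0,0,0]]]' >/dev/null; python3 s.py
```

```text
[ 0.5062 -0.1339  0.1192] [179.9943  -0.0047 163.9492] [-14.8228   0.8268  -8.7341  80.4436   0.0058   1.228 ] [-0.2117  0.2129  0.969 ] [0.0509 0.017  0.0298]
[ 0.5063 -0.134   0.1173] [179.997    0.0042 163.9496] [-14.822    0.8512  -8.9206  80.2239   0.0029   1.2284] [-0.5101 -0.4185 -0.2085] [ 0.0374 -0.0185 -0.0131]
```

```bash
python3 -m crank '[[[0,0,-0.05,0,0,0],[0,0,-0.03,0,0,0],[0,0,0,0,0,0],[0,0,0,0,0,0]]]' >/dev/null; python3 s.py
```

```text
[ 0.5064 -0.134   0.117 ] [179.9928   0.0745 163.9505] [-14.8232   0.8002  -8.9977  80.1275   0.0057   1.2263] [-5.0807  1.9442 10.581 ] [0.2712 0.8758 0.0265]
```

Contact came at exactly 0.117, so the box is fully home. Now I'll go to the latch pin at about (0.576, -0.211) and pinch it from above.

```bash
python3 -m crank '[[[0,0,0.7,0,0,0],[0,0,1,0,0,0],[0,0,1,0,0,0],[0.5,-0.55,0.3,0,0,0],[0.6,-0.66,0,0,0,0],[0.6,-0.66,0,0,0,0],[0.6,-0.66,0,0,0,0],[0.6,-0.66,0,0,0,0],[0.6,-0.66,0,0,0,0],[0,0,0,0,0,0],[0,0,0,0,0,0],[0,0,0,0,0,0],[0,0,0,0,0,0]]]' 0 >/dev/null; python3 s.py
python3 -m crank '[[[0,0,0,0,0,0],[0,0,0,0,0,0],[0,0,0,0,0,0],[0,0,0,0,0,0],[0,0,0,0,0,0]]]' 0.5 40;python3 s.py
python3 - <<'E'
from h import *
o=bot.get_obs();m=bot.camera_model("wrist");im=bot.camera("wrist")
p=proj(m,[[.5763,-.2109,.111],[.5833,-.1563,.08],[.5065,-.1341,.098],list(o["ee_pos"])])
for q in p: cv2.circle(im,tuple(int(v) for v in q),3,(255,0,255),1)
cv2.imwrite("pics/w6.png",im[:,:,::-1])
E
```

```text
[ 0.5759 -0.2104  0.1758] [179.9878  -0.0017 163.9726] [-20.0762  12.8377  10.6791  87.844    0.0121  -4.0488] [ 0.488  -0.0585  0.389 ] [ 0.0632  0.0137 -0.0252]
time: 21.57
ee_pos: [0.5762, -0.2108, 0.1758]
tcp_rot: [180.0, 0.0, 164.0]
wrist_force: [0.9, -0.7, -0.0]
opening: 0.0429
grasp_force: 0.0
[ 0.5762 -0.2108  0.1758] [179.996    0.0149 163.9572] [-20.0986  12.8852  10.7322  87.8324   0.005   -4.0558] [ 0.9014 -0.6808 -0.0467] [-0.0443  0.0046 -0.0045]
```

View pics/w6.png

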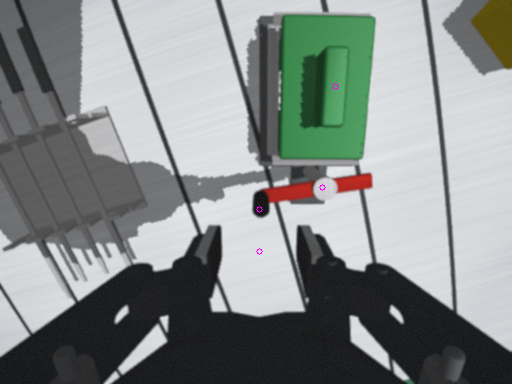

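The box sits square in the pocket (328,87). The pin blob (260,204) and the post (325,188) match the predictions, so I'll descend and pinch.

```bash
python3 -m crank '[[[0,0,-0.8,0,0,0],[0,0,-0.8,0,0,0],[0,0,-0.8,0,0,0],[0,0,-0.6,0,0,0],[0,0,-0.4,0,0,0],[0,0,0,0,0,0],[0,0,0,0,0,0]]]' >/dev/null; python3 s.py
python3 -m crank '[[[0,0,0,0,0,0],[0,0,0,0,0,0],[0,0,0,0,0,0],[0,0,0,0,0,0],[0,0,0,0,0,0]]]' 0 25; python3 s.py
python3 - <<'E'
import numpy as np
c=np.array([.5833,-.1563]);a=np.radians(np.linspace(-97.4,-16,17));P=c+.055*np.c_[np.cos(a),np.sin(a)];print(np.round(np.diff(P,axis=0)/.02,2).tolist(),P[-1])
E
```

```text
[ 0.5762 -0.2109  0.1078] [179.9947  -0.0114 163.9514] [-20.108   13.2275   3.6343  80.4185   0.0044  -4.0594] [-0.128  0.473 -0.044] [0.03   0.0337 0.0027]
time: 22.62
ee_pos: [0.5769, -0.2098, 0.1089]
tcp_rot: [179.9, 0.1, 164.0]
wrist_force: [0.2, 7.0, 3.3]
opening: 0.0128
grasp_force: 26.6
[ 0.5769 -0.2098  0.1089] [179.8615   0.0844 164.0091] [-20.0503  13.1688   3.6844  80.4413   0.1441  -4.0594] [0.2041 6.9988 3.2573] [ 1.3407 -0.1088 -0.0348]
[[0.24, -0.02], [0.24, 0.0], [0.24, 0.02], [0.24, 0.04], [0.24, 0.07], [0.23, 0.09], [0.22, 0.11], [0.21, 0.12], [0.2, 0.14], [0.18, 0.16], [0.17, 0.18], [0.15, 0.19], [0.14, 0.2], [0.12, 0.21], [0.1, 0.22], [0.08, 0.23]] [ 0.63616939 -0.17146005]
```

```bash
python3 -m crank '[[[0.24,0.04,0,0,0,0],[0.24,0.02,0,0,0,0],[0.24,0.02,0,0,0,0],[0.24,0.04,0,0,0,0],[0.24,0.07,0,0,0,0],[0.23,0.09,0,0,0,0],[0.22,0.11,0,0,0,0],[0.21,0.12,0,0,0,0],[0,0,0,0,0,0]]]' ; python3 s.py
```

```text
time: 23.37
ee_pos: [0.6159, -0.2035, 0.1091]
tcp_rot: [-179.7, 0.4, 163.9]
wrist_force: [5.9, -13.8, 2.5]
opening: 0.0126
grasp_force: 26.8
[ 0.6159 -0.2035  0.1091] [-179.7432    0.356   163.875 ] [-18.1882  17.6786   9.1887  81.145   -0.2438  -2.0631] [  5.8819 -13.8193   2.4631] [-2.8585 -1.031   0.2608]
```

```bash
python3 -m crank '[[[0.2,0.08,0,0,0,0],[0.18,0.11,0,0,0,0],[0.15,0.16,0,0,0,0],[0.13,0.19,0,0,0,0],[0.12,0.2,0,0,0,0],[0,0,0,0,0,0]]]' ; python3 s.py
```

```text
time: 23.87
ee_pos: [0.6332, -0.1882, 0.1093]
tcp_rot: [-179.9, 0.6, 163.9]
wrist_force: [15.5, -10.5, -1.6]
opening: 0.013
grasp_force: 26.4
[ 0.6332 -0.1882  0.1093] [-179.8676    0.5674  163.8874] [-16.4996  19.1468  11.0595  81.3444  -0.1286  -0.387 ] [ 15.5171 -10.4768  -1.5912] [-2.1844 -3.0471 -0.0087]
```

```bash
python3 -m crank '[[[0.18,0.1,0,0,0,0],[0.12,0.14,0,0,0,0],[0.09,0.16,0,0,0,0],[0.06,0.17,0,0,0,0],[0.03,0.18,0,0,0,0],[0,0,0,0,0,0],[0,0,0,0,0,0]]]' ; python3 s.py
```

```text
time: 24.45
ee_pos: [0.6407, -0.1714, 0.109]
tcp_rot: [-180.0, 0.3, 164.0]
wrist_force: [4.1, -2.1, 2.7]
opening: 0.0129
grasp_force: 26.9
[ 0.6407 -0.1714  0.109 ] [-179.9979    0.2759  163.9547] [-14.9756  19.8254  11.8865  81.7854  -0.0073   1.0697] [ 4.1445 -2.1369  2.7453] [-0.4448 -0.9435  0.1058]
```

```bash
python3 -m crank '[[[0.02,0.08,0,0,0,0],[0.02,0.06,0,0,0,0],[0,0,0,0,0,0],[0,0,0,0,0,0]]]' >/dev/null; python3 s.py
```

```text
[ 0.6409 -0.1709  0.109 ] [-179.7725    0.2839  163.854 ] [-14.8343  19.831   11.8982  81.7885  -0.2339   1.3117] [  2.5458 -12.0688   3.9011] [-2.5648 -0.3288  0.166 ]
```

The latch is at its stop, with 12 N of resistance. I'll release it, go up, and check.

```bash
python3 -m crank '[[[0,-0.05,0,0,0,0],[0,0,0,0,0,0],[0,0,0,0,0,0],[0,0,0,0,0,0],[0,0,0.4,0,0,0],[0,0,0.8,0,0,0],[0,0,1,0,0,0],[0,0,1,0,0,0],[0.3,0,1,0,0,0],[0.3,0,0.5,0,0,0],[0,0,0,0,0,0],[0,0,0,0,0,0]]]' 0.5; python3 s.py
python3 - <<'E'
from h import *
m=bot.camera_model("wrist");im=bot.camera("wrist");t=bot.camera("top")
k=seg(im,(0,140,60),(4,255,255),(100,0,450,260));print(rect(m,k,.08))
a=cv2.resize(t[110:280,100:330],(512,378),interpolation=2)
a=t[120:230,110:330];a=cv2.resize(a,(400,200),interpolation=2);o=np.zeros((500,800,3),np.uint8);o[:384,:512]=im;o[384:,:][:116,:232]=cv2.resize(a,(232,116));b=cv2.resize(t[145:225,250:310],(288,384),interpolation=2);o[:384,512:]=b
cv2.imwrite("pics/w7.png",o[:,:,::-1])
E
```

```text
time: 25.78
ee_pos: [0.6518, -0.169, 0.202]
tcp_rot: [180.0, 0.1, 164.0]
wrist_force: [-0.1, 1.2, -1.7]
opening: 0.0428
grasp_force: 0.0
[ 0.6518 -0.169   0.202 ] [179.9883   0.0503 163.9722] [-14.5374  21.8974  24.824   92.8759   0.0104   1.4904] [-0.0938  1.1689 -1.6992] [-0.0831  0.0159 -0.0407]
(((612.830810546875, -163.579833984375), (12.795048713684082, 40.17119216918945), 73.8673095703125), array([ 0.6113568, -0.1630263,  0.08     ]))
```

View pics/w7.png

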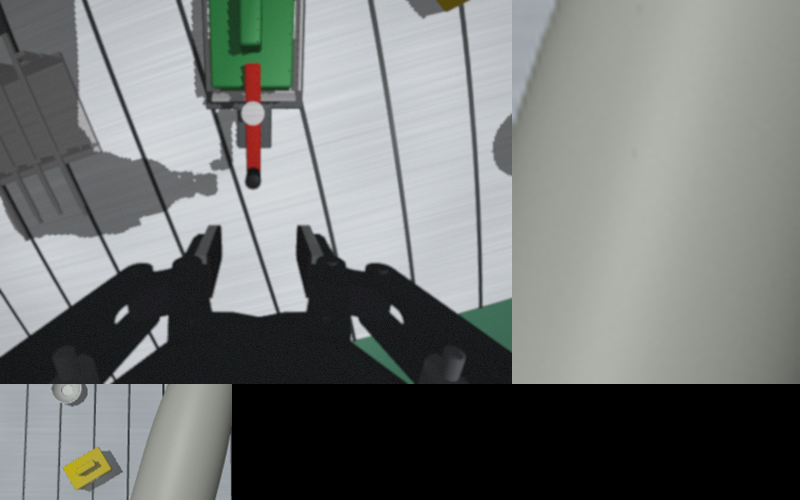

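The latch bar, from (252,65) to (253,180), lies over the lid. Its yaw of -16.1° matches the caddy axis, so it is at its closed stop. The box is home and the gripper is clear, so I'm handing in.

```bash
python3 -c "
from workcell import bot
print(bot.job_done())"
```

```text
the job is handed in; nothing more can be done
None
```

The green box is pressed home in the caddy pocket with the red latch swung to its stop over the lid; the arm never went near the dish or skewers, and the job was handed in at about 26 s of the 58 s allowed.

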